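# Seat the cover of an upturned robot vacuum with four wing nuts in cross order

## Robot

A 7-joint arm with a two-finger parallel gripper is mounted at the origin on the work surface. World frame = base frame: x ahead of the robot, y to its left, z up, the work surface at z = 0. Lengths are in m, angles in rad, forces in N, time in s.
With the tool pointing down it reaches from about 0.425 to 0.95 m from the base axis. Payload 16.7 kg.
Tool frame: the origin (TCP) lies between the finger pads; the fingertips stand 14 mm ahead of it and the grasp point (between the pads) lies 5 mm behind it (arm.tip_reach is the distance from the TCP to the fingertips, in m); z points along the fingers, x is the direction in which the jaws open and shut, and the axes are right-handed (so a half turn about z gives the same grasp; the last joint's range is limited). The gripper opens to 94 mm and grips with 3 to 60 N. Pads are 16 mm wide; open, the fingers measure 119 mm over their backs; the gripper's body (75 mm by 177 mm) begins 78 mm behind the grasp point.
Start: joints at [-1.49, 0.426, 0.074, 1.606, -0.034, 1.111, -0.067], TCP at [0.154, 0.657, 0.18] pointing down, gripper open.
Joint ranges: [-2.85, 2.85], [-0.5, 2.14], [-1.23, 1.37], [0.21, 2.46], [-1.02, 4.16], [0.16, 2.05], [-2.73, 2.73]. Speed limits (rad/s): [1.89, 1.89, 2.39, 2.39, 3.01, 3.01, 3.01].

## Interface

Orientations are given as a 3x3 rotation matrix whose columns are the frame's x, y, z axes.
In Python, from bench import arm gives the robot as it stands.
- The arm moves only by the shell command python3 -m handwheel 'ROWS' [OPENING]. ROWS is JSON, a list of rows, each an object with "linear": the shift along the tool's x, y, z in cm, a list of three; "angular": the turn, a rotation vector about the tool's x, y, z in rad, a list of three. In form: [{"linear": [x, y, z], "angular": [rx, ry, rz]}, ...]. A call has 1 to 10 rows; each row is the pose to reach, as a shift and turn from the pose commanded when the call began, along the tool's axes at that moment; what a row does not reach only later rows make up. A row lasts 1/8 s, in which the tool goes at most 62.5 mm and 10.7 degrees, less where a joint would pass 70% of its speed; a pose out of reach is approached as far as the arm can. A call with a gripper value outside its range is refused whole. OPENING is the closure, from -1 (fully open) to 1 (shut), so that 0 is half open, set as the call begins (- or left out, the last holds). The fingers move at their own pace and stop on an object; the grip force is fixed at half the most. Time passes only in rows, so rows that repeat a pose let the fingers close. It gives the time, the measured TCP pose, the force and the opening at its end, in the units of the state.
- arm.get_state(): the state, without advancing time (a new reading comes with each control period).
- arm.snapshot(name): name is "scene" or "side" or "wrist"; returns (picture, depth): 480x640x3 uint8, red, green, blue; 480x640 float32, m along the optical axis (not along the pixel's ray), 0 where there is no reading.
- arm.camera_model(name): a dict with "mtx" (3x3 intrinsics, pixels), "k1" (the pictures are not rectified: a ray, as slopes to the right and down, at radius r is drawn at 1 + k1 r^2 times it, then the intrinsics apply), "extrinsics" (4x4, takes a point from world to camera coordinates). Camera axes: x right, y up, looking along -z (the intrinsics and any distortion apply to the point x, -y, -z); pixel columns grow to the right and rows downward; lengths in m; the calibration is good to about 2 mm. A picture is of the moment at which its call begins: read the wrist's pose just before it. camera_model takes no time and is no camera call; for the wrist camera it gives the pose at the moment of the call.
- arm.job_done(): hands the job in, once; it reports no verdict.
Trained networks look in the newest picture that a camera, given by its name, has taken for a name from the list of things; names that differ only in an ending like _2 or _b are one class to them, and where a whole thing is asked for, a point or a joint stands for the part that bears it (a point fixed in the world has none). Each returns a list of dicts, best first, with "conf" (0 to 1); they miss things now and then, are a little off and sometimes report something else, mostly with a low value. They report only what shows in the picture. A call takes as long as a camera call.
- arm.look_for(label, camera): "at" ([column, row] in pixels, amid what is visible of it).
- arm.place_of(label, camera): "at" ([column, row] in pixels: a listed point, or the origin of a listed thing).
The state is a dict: "t": time; "joints": joint angles; "qvel": joint speeds; "tau": joint torques, N m; "tool_pos": TCP position; "tcp_rot": TCP orientation; "contact_force": force on the tool from outside, world axes, zero at the start; "ft_torque": the same for the moment, N m; "gripper_width": finger opening in m.
Only numpy, scipy, OpenCV 4.12 (cv2) and the standard library are available. Lean on these libraries where they do the work, as an engineer would, in place of code of your own. Each camera call takes 0.05 s, during which the arm holds its last target. There are 200 camera calls.

## Task

The robot vacuum lies upside down on the bench with its square metal cover held loosely by four wing nuts. Tighten the nuts in cross order so that the cover seats evenly: first the red one, then the black one diagonally opposite it, and only then the other two in either order. Turn each about a quarter turn clockwise until it stops.

Things in the scene. Friction and masses are not known exactly. Their poses are not given: they have to be found in the camera images.
- cover: Square metal cover, 166 x 166 x 8 mm, on an upturned round robot vacuum (340 mm across, fixed, turned any way round). Origin: centre of its underside, z up, x and y along its edges. Seated, the origin is 80 mm above the table; loose, up to 84: each nut draws its corner down. Its top face is 8 mm above the origin. Wheels beyond its +y and -y edges stand 10 mm above that face at most.
- nut_red (a joint): The only red wing nut. Upright wing 44 mm long, 10 mm thick, spanning about 8 to 34 mm above the cover's top face, with a white line along its top, on a collar 28 mm wide. Axis at x +55, y +55 mm in the cover's frame. Value: rad, growing clockwise from above; at 0 (loose) the wing lies along the cover's x, at the firm stop, 1.5 (tight), almost along its y. Starts at 0 to 0.3, stays where left, turns stiffly (0.06 N m).
- nut_opposite (a joint): The black nut diagonally opposite the red one. Same shape and white line; its axis is at x -55, y -55 mm in the cover's frame. Same meaning of values and same stop.
- nut_left (a joint): Black nut, same shape, its axis at x -55, y +55 mm in the cover's frame. Same meaning of values and same stop.
- nut_right (a joint): Black nut, same shape, its axis at x +55, y -55 mm in the cover's frame. Same meaning of values and same stop.

How it is judged:
By the outcome, as a careful person would: the job done as asked, in the order asked, and still so for the second after the job is handed in, with the robot touching nothing.
It also fails if it takes over 67 s, if anything falls off the work surface, if the arm or the gripper's body presses on something with over 40 N, if the wrist force passes 120 N, or if a joint passes its speed limit or range.

## Working session

There is one attempt and no reset: what is moved stays moved. The work goes in short steps, Python scripts to look and compute and a shell command to move; the robot and the scene stay as the last step left them, time stands still between calls to the robot, and variables do not carry over. Pictures are saved under pics/ and viewed, about 8 in all and at most 12, crops included, and the job is handed in when it is done.

```bash
ls; mkdir -p pics
cat > h.py <<'E'
import numpy as np, cv2
from bench import arm
def snap(c):
    M=arm.camera_model(c); p,d=arm.snapshot(c); return M,p,d
def ray(M,px):
    K=np.array(M["mtx"]);k=M["k1"]
    q=np.array([(px[0]-K[0,2])/K[0,0],(px[1]-K[1,2])/K[1,1]]);s=q.copy()
    for _ in range(20): s=q/(1+k*(s@s))
    E=np.array(M["extrinsics"]);R=E[:3,:3];t=E[:3,3]
    return -R.T@t, R.T@np.array([s[0],-s[1],-1])
def at_z(M,px,z):
    o,d=ray(M,px); return o+d*(z-o[2])/d[2]
def pix(M,P):
    E=np.array(M["extrinsics"]);c=E[:3,:3]@np.array(P)+E[:3,3]
    s=np.array([c[0],-c[1]])/-c[2]; s=s*(1+M["k1"]*(s@s)); K=np.array(M["mtx"])
    return np.array([K[0,0]*s[0]+K[0,2],K[1,1]*s[1]+K[1,2]])
E
python3 - <<'E'
from h import *
s=arm.get_state();print(s['t'],s['tool_pos'],s['tcp_rot'],s['gripper_width'])
for c in ["scene","wrist"]:
    M,p,d=snap(c);cv2.imwrite(f"pics/{c}0.png",p[:,:,::-1])
    o,_=ray(M,(320,240));print(c,o)
    for n in ["cover","nut_red","nut_opposite","nut_left","nut_right"]:
        for r in arm.place_of(n,c)[:4]:
            u=r['at'];print(n,r['conf'],u,at_z(M,u,0.084 if n=="cover" else .115).round(4), d[int(u[1]),int(u[0])])
E
```

```text
pics
0.0 [0.15369009 0.65678672 0.17947569] [[ 2.27826116e-01  9.73701814e-01 -1.94819031e-04]
 [ 9.73701011e-01 -2.27826179e-01 -1.25443429e-03]
 [-1.26582981e-03  9.60974045e-05 -9.99999194e-01]] 0.09389453101364059
scene [ 0.80963791 -0.40570891  0.54584144]
cover 0.81 [288.1, 307.7] [ 0.5881 -0.0249  0.084 ] 0.6237009Traceback (most recent call last):
  File "<stdin>", line 7, in <module>
ValueError: it knows: cover
```

Run:
```python
from h import *
M,p,d=snap("scene");cv2.imwrite("pics/scene1.png",p[:,:,::-1])
for n in ["nut_red","nut_opposite","nut_left","nut_right"]:
    for r in arm.look_for(n,"scene")[:3]:
        u=r['at'];print(n,r['conf'],u,at_z(M,u,.113).round(4), d[int(u[1]),int(u[0])])
```

```text
nut_red 0.79 [346.5, 284.9] [0.6479 0.0189 0.113 ] 0.62304187
nut_opposite 0.64 [221.9, 300.9] [ 0.5257 -0.076   0.113 ] 0.6078714
nut_opposite 0.29 [346.0, 284.7] [0.6472 0.0189 0.113 ] 0.62304187
nut_left 0.9 [283.3, 251.6] [0.5462 0.039  0.113 ] 0.6660692
nut_right 0.59 [293.7, 343.0] [ 0.6336 -0.0932  0.113 ] 0.5557946
```

View pics/scene1.png

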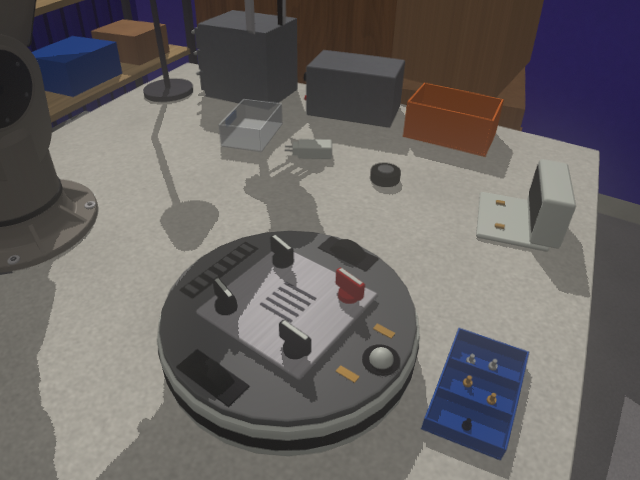

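Run:
```python
from h import *
M,p,d=snap("scene")
E=np.array(M["extrinsics"]);K=np.array(M["mtx"])
pts=[]
for v in range(0,480,4):
    for u in range(0,640,4):
        if d[v,u]>0:
            o,r=ray(M,(u,v)); pts.append(np.r_[o+r*d[v,u],u,v])
pts=np.array(pts)
print("max height (cm) by 10cm cells; rows y .8..-.3, cols x 0...1")
for y in np.arange(.7,-.35,-.1):
    print(f"{y:.1f}",[int(100*c[:,2].max()) if len(c:=pts[(abs(pts[:,0]-x)<.05)&(abs(pts[:,1]-y)<.05)]) else -1 for x in np.arange(0.05,1,.1)])
s=arm.get_state();W=arm.camera_model("wrist")
o,r=ray(W,(320,240));R=np.array(s['tcp_rot'])
print("wrist cam in tool",R.T@(o-s['tool_pos']),R.T@r, np.array(W["mtx"])[0,0]); print("tcp pix",pix(M,s['tool_pos']))
c=np.array([.588,-.026,.18]);print("delta tool cm",R.T@(c-s['tool_pos'])*100)
```

```text
max height (cm) by 10cm cells; rows y .8..-.3, cols x 0...1
0.7 [20, 26, 13, 13, 13, 9, 9, 8, 0, 0]
0.6 [20, 28, 5, 0, 0, 0, 0, 0, 0, 0]
0.5 [0, 5, 5, 3, 2, 2, 0, 1, 10, 0]
0.4 [0, 5, 5, 2, 0, 2, 0, 1, 10, 10]
0.3 [0, 0, 0, 0, 0, 0, 0, 0, 0, 0]
0.2 [0, 0, 0, 0, 0, 0, 0, 0, 0, 0]
0.1 [40, 1, 0, 0, 8, 12, 9, 8, 2, 0]
0.0 [40, 3, 0, 0, 8, 12, 12, 9, 2, 0]
-0.1 [13, 1, 0, 0, 9, 12, 12, 9, 2, 0]
-0.2 [-1, 0, 0, 0, 8, 9, 8, 0, -1, -1]
-0.3 [-1, -1, 0, 0, 0, 0, -1, -1, -1, -1]
wrist cam in tool [ 0.00094284 -0.07446167 -0.2049284 ] [-0.01973143  0.24597143  0.96926742] 389.95888416035257
tcp pix [267.27394747  39.17138221]
delta tool cm [-5.66303986e+01  5.78473323e+01  1.68284640e-02]
```

```bash
python3 -m handwheel '[{"linear":[-2,2,-4],"angular":[0,0,0]},{"linear":[-6,6,-8],"angular":[0,0,0]},{"linear":[-10,10,-8],"angular":[0,0,0]},{"linear":[-14,14,-8],"angular":[0,0,0]},{"linear":[-18,18,-8],"angular":[0,0,0]},{"linear":[-22,22,-8],"angular":[0,0,0]},{"linear":[-26,26,-8],"angular":[0,0,0]},{"linear":[-30,30,-8],"angular":[0,0,0]},{"linear":[-34,34,-8],"angular":[0,0,0]},{"linear":[-38,38,-8],"angular":[0,0,0]}]' -0.3
python3 -m handwheel '[{"linear":[-4,4,0],"angular":[0,0,0]},{"linear":[-8,8,0],"angular":[0,0,0]},{"linear":[-12,12,0],"angular":[0,0,0]},{"linear":[-16,16,0],"angular":[0,0,0]},{"linear":[-18.6,19.8,0],"angular":[0,0,0]},{"linear":[-18.6,19.8,0],"angular":[0,0,0]},{"linear":[-18.6,19.8,0],"angular":[0,0,0]},{"linear":[-18.6,19.8,0],"angular":[0,0,0]}]'
python3 - <<'E'
from h import *
s=arm.get_state();print(s['t'],s['tool_pos'],np.round(s['joints'],3),s['gripper_width'],s['contact_force'])
M,p,d=snap("wrist");cv2.imwrite("pics/w1.png",p[:,:,::-1])
for n in ["nut_red","nut_opposite","nut_left","nut_right"]:
    for r in arm.look_for(n,"wrist")[:2]:
        u=r['at'];print(n,r['conf'],u,at_z(M,u,.113).round(4))
r=arm.place_of("cover","wrist")[0];print(r,at_z(M,r['at'],.083))
np.save("pics/w1d.npy",d)
E
```

```text
t: 1.65
tool_pos: [0.4379, 0.199, 0.2605]
tcp_rot: [[0.228, 0.974, 0.0], [0.974, -0.228, 0.001], [0.001, 0.0, -1.0]]
contact_force: [1.5, 0.3, 0.5]
gripper_width: 0.0613
t: 2.65
tool_pos: [0.5872, -0.0244, 0.2603]
tcp_rot: [[0.226, 0.974, -0.0], [0.974, -0.226, 0.001], [0.001, -0.0, -1.0]]
contact_force: [-0.7, -0.9, 0.3]
gripper_width: 0.0611
2.65 [ 0.58719584 -0.02439023  0.26026769] [-0.605  0.251  0.658  1.738 -0.164  1.207  1.439] 0.061137791283435126 [-0.70578003 -0.94844972  0.31623006]
nut_red 0.7 [387.5, 268.5] [0.6419 0.0223 0.113 ]
nut_opposite 0.83 [267.6, 161.9] [ 0.5203 -0.0625  0.113 ]
nut_left 0.65 [388.9, 154.3] [0.5381 0.0434 0.113 ]
nut_right 0.64 [274.5, 277.6] [ 0.6265 -0.0846  0.113 ]
{'at': [329.7, 215.8], 'conf': 0.8} [ 0.58555712 -0.02087622  0.083     ]
```

View pics/w1.png

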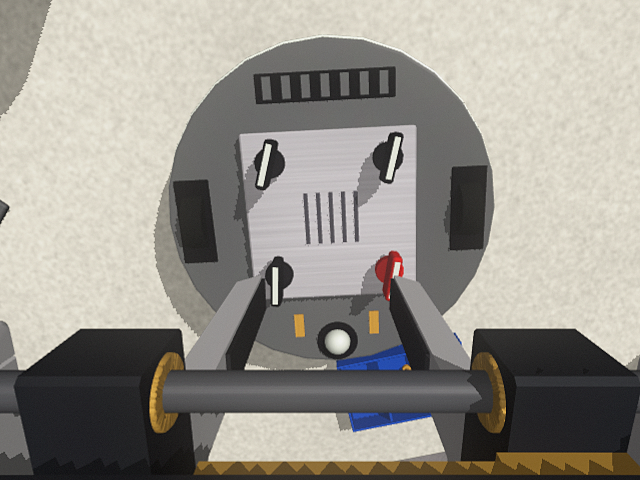

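```bash
cat >> h.py <<'E'
N={"red":(55,55),"opp":(-55,-55),"left":(-55,55),"right":(55,-55)}
def line(M,p,u,r=34,z=.124,thr=190):
    x0,y0=int(u[0])-r,int(u[1])-r; x0,y0=max(x0,0),max(y0,0)
    hsv=cv2.cvtColor(p[y0:y0+2*r,x0:x0+2*r],cv2.COLOR_RGB2HSV)
    m=((hsv[:,:,2]>thr)&(hsv[:,:,1]<50)).astype(np.uint8)
    n,l,st,c=cv2.connectedComponentsWithStats(m)
    out=[]
    for i in range(1,n):
        v,w=np.where(l==i)
        if len(v)<40: continue
        W=np.array([at_z(M,(a+x0,b+y0),z)[:2] for a,b in zip(w,v)])
        R=cv2.minAreaRect((W*1e4).astype(np.float32)); L,T=max(R[1])/10,min(R[1])/10
        B=cv2.boxPoints(R); e=max(B[1]-B[0],B[2]-B[1],key=np.linalg.norm)
        a=np.degrees(np.arctan2(e[1],e[0]))%180
        out.append((len(v),np.array(R[0])/1e4,L,T,a,(w.mean()+x0,v.mean()+y0)))
    return out
E
python3 - <<'E'
from h import *
M,p,d=snap("wrist")
for n,u in dict(opp=(267,164),left=(393,157),right=(275,281),red=(391,275)).items():
    for thr in (195,215,235):
      for o in line(M,p,u,thr=thr): 
        if o[3]<9: print(n,thr,[np.round(a,4) for a in o])
# corners of cover
for c in [(239,133),(416,125)]: print(at_z(M,c,.09))
W=np.load("pics/w1d.npy")
for n,u in dict(opp=(265,170),cov=(330,160),covR=(400,215),covL=(260,220)).items():
    o,r=ray(M,u);print(n,o+r*d[u[1],u[0]])
E
```

```text
opp 195 [np.int64(84), array([ 0.498 , -0.0524]), np.float64(49.1214), np.float64(1.3927), np.float32(79.9627), array([273.6786, 132.6548])]
opp 195 [np.int64(229), array([ 0.5218, -0.0644]), np.float64(35.786), np.float64(4.579), np.float32(152.7754), array([264.8908, 163.738 ])]
opp 215 [np.int64(214), array([ 0.5219, -0.0644]), np.float64(35.5779), np.float64(4.3101), np.float32(152.6462), array([264.8458, 163.8832])]
left 195 [np.int64(226), array([0.5411, 0.0448]), np.float64(35.5044), np.float64(4.6209), np.float32(155.881), array([393.8982, 156.6549])]
left 215 [np.int64(218), array([0.5412, 0.0447]), np.float64(35.1922), np.float64(4.3972), np.float32(156.0692), array([393.8807, 156.9404])]
right 195 [np.int64(180), array([ 0.6305, -0.0835]), np.float64(34.7621), np.float64(3.7652), np.float32(165.0906), array([276. , 284.5])]
right 215 [np.int64(176), array([ 0.6306, -0.0835]), np.float64(34.6449), np.float64(3.7649), np.float32(164.9446), array([275.9886, 284.8977])]
right 235 [np.int64(43), array([ 0.6308, -0.0841]), np.float64(33.6753), np.float64(3.7671), np.float32(166.6564), array([274.4419, 285.0233])]
red 195 [np.int64(74), array([0.64  , 0.0292]), np.float64(13.7968), np.float64(4.7308), np.float32(160.5122), array([397.0676, 268.2568])]
red 215 [np.int64(66), array([0.6402, 0.0293]), np.float64(12.6404), np.float64(4.427), np.float32(160.3363), array([397.2424, 268.1061])]
[ 0.48967696 -0.08581021  0.09      ]
[0.51984489 0.07519129 0.09      ]
opp [ 0.52652031 -0.06501758  0.12696814]
cov [ 0.53263619 -0.00915017  0.09082169]
covR [0.59916871 0.04542381 0.09115061]
covL [ 0.57307341 -0.08865959  0.09121533]
```

```bash
python3 -m handwheel '[{"linear":[3,2.5,0],"angular":[0,0,0.06]},{"linear":[6.3,5,0],"angular":[0,0,0.12]},{"linear":[6.3,5,4],"angular":[0,0,0.12]},{"linear":[6.3,5,8],"angular":[0,0,0.12]},{"linear":[6.3,5,10.5],"angular":[0,0,0.12]},{"linear":[6.3,5,11.5],"angular":[0,0,0.12]},{"linear":[6.3,5,11.5],"angular":[0,0,0.12]},{"linear":[6.3,5,11.5],"angular":[0,0,0.12]}]' 0.3
python3 - <<'E'
from h import *
s=arm.get_state();R=np.array(s['tcp_rot'])
print(R.T@(np.array([.6498,.0257,.116])-s['tool_pos'])*100, np.degrees(np.arctan2(R[1,0],R[0,0])),s['gripper_width'])
M,p,d=snap("wrist");cv2.imwrite("pics/w2.png",p[:,:,::-1])
print(pix(M,(.6498,.0257,.124)))
M,p,d=snap("side");cv2.imwrite("pics/s2.png",p[:,:,::-1])
u=pix(M,(.6498,.0257,.124));print(u)
E
```

```text
t: 4.0
tool_pos: [0.6513, 0.0244, 0.1464]
tcp_rot: [[0.343, 0.939, 0.002], [0.939, -0.343, 0.0], [0.001, 0.001, -1.0]]
contact_force: [-0.0, 0.2, -0.3]
gripper_width: 0.0328
[ 0.07015812 -0.19422267  3.0397164 ] 69.95385575360284 0.032773821695118825
[327.68055816 263.718819  ]
[263.22455757 217.42585722]
```

View pics/w2.png

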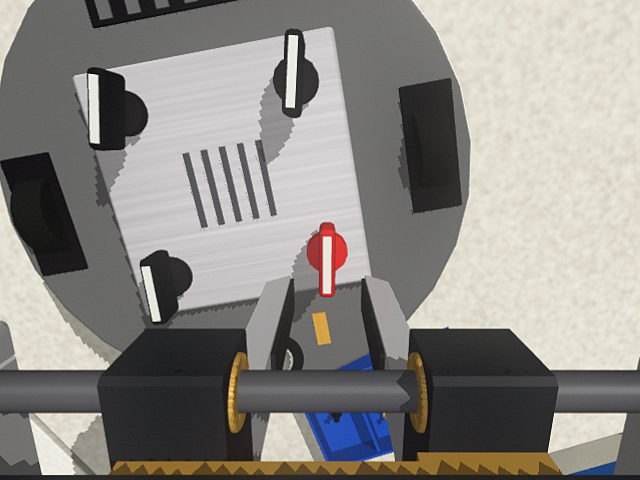

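View pics/s2.png

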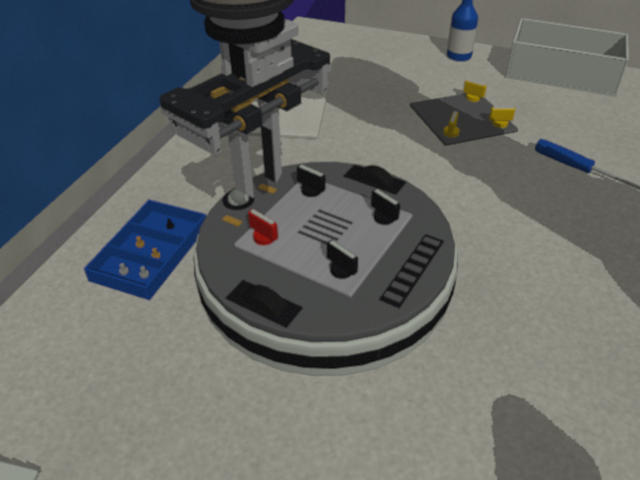

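Run:
```python
from h import *
s=arm.get_state();P=np.array(s['tool_pos']);R=np.array(s['tcp_rot'])
for c in ("wrist","side","scene"):
    M=arm.camera_model(c)
    print(c,"tcp",pix(M,P),"tips",[pix(M,P+R@np.array([sx*.0164,0,.014])).round() for sx in(-1,1)],"nut",pix(M,(.6498,.0257,.124)), "below tcp z.124",pix(M,[P[0],P[1],.124]))
M,p,d=snap("side")
print("side red line",[(o[0],o[1],o[2:]) for o in line(M,p,(262,225),r=25,thr=150)])
print(arm.look_for("nut_red","side")[:1])
M,p,d=snap("scene")
cv2.imwrite("pics/sc2.png",cv2.resize(p[200:380,220:440,::-1],None,fx=3,fy=3))
```

```text
wrist tcp [326.34627561 279.22470267] tips [array([299., 271.]), array([354., 271.])] nut [327.63425435 263.95745672] below tcp z.124 [326.44175845 266.69100718]
side tcp [261.2894293  202.04309429] tips [array([272., 205.]), array([252., 218.])] nut [263.22455757 217.42585722] below tcp z.124 [262.62149407 216.51430601]
scene tcp [352.27878664 263.10253644] tips [array([342., 278.]), array([361., 266.])] nut [350.56203617 275.60934904] below tcp z.124 [351.18457858 276.58587702]
side red line []
[{'at': [258.0, 228.9], 'conf': 0.78}]
```

View pics/sc2.png

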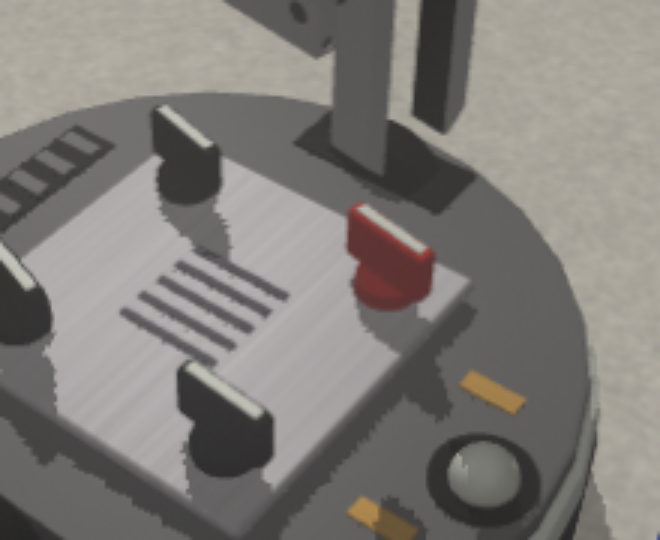

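Run:
```python
from h import *
s=arm.get_state();P=np.array(s['tool_pos']);R=np.array(s['tcp_rot']);print(arm.tip_reach,P,s['joints'])
for c,us in (("scene",[(338,252),(341,252),(345,254),(340,235),(366,240),(370,230)]),("side",[(248,195),(245,190),(273,178),(247,160)])):
    M,p,d=snap(c)
    for u in us:
        o,r=ray(M,u);w=o+r*d[u[1],u[0]];print(c,u,w.round(4),(R.T@(w-P)).round(4),p[u[1],u[0]])
```

```text
0.014 [0.65088779 0.02442113 0.14573252] [-0.58142659  0.47634909  0.60960579  1.72256518 -0.3096962   1.03959378
  1.35546028]
scene (338, 252) [ 0.6432 -0.0035  0.1815] [-0.0288  0.0024 -0.0358] [89 88 87]
scene (341, 252) [ 0.6483 -0.0069  0.1861] [-0.0303  0.0083 -0.0403] [90 88 87]
scene (345, 254) [ 0.651  -0.0013  0.18  ] [-0.0241  0.009  -0.0342] [89 87 86]
scene (340, 235) [ 0.6451 -0.0049  0.2077] [-0.0295  0.0047 -0.062 ] [90 88 87]
scene (366, 240) [0.6618 0.0359 0.1779] [ 0.0145  0.0064 -0.0322] [53 51 49]
scene (370, 230) [0.6648 0.0381 0.1923] [ 0.0176  0.0084 -0.0466] [90 89 87]
side (248, 195) [0.6516 0.053  0.1776] [ 0.0271 -0.0091 -0.0319] [106 108 105]
side (245, 190) [0.6534 0.055  0.1856] [ 0.0297 -0.0081 -0.0399] [89 89 88]
side (273, 178) [0.6402 0.0111 0.1749] [-0.0161 -0.0054 -0.0292] [20 19 19]
side (247, 160) [0.6492 0.0511 0.2239] [ 0.0245 -0.0107 -0.0781] [109 110 108]
```

```bash
python3 -m handwheel '[{"linear":[0.1,-0.1,1],"angular":[0,0,0]},{"linear":[0.1,-0.1,2],"angular":[0,0,0]},{"linear":[0.1,-0.1,2.9],"angular":[0,0,0]},{"linear":[0.1,-0.1,2.9],"angular":[0,0,0]},{"linear":[0.1,-0.1,2.9],"angular":[0,0,0]}]' 0.3
python3 -m handwheel '[{"linear":[0,0,0],"angular":[0,0,0]},{"linear":[0,0,0],"angular":[0,0,0]},{"linear":[0,0,0],"angular":[0,0,0]},{"linear":[0,0,0],"angular":[0,0,0]}]' 1
python3 - <<'E'
from h import *
M,p,d=snap("scene")
cv2.imwrite("pics/sc3.png",cv2.resize(p[200:380,220:440,::-1],None,fx=3,fy=3))
E
```

```text
t: 4.97
tool_pos: [0.6502, 0.0255, 0.1163]
tcp_rot: [[0.343, 0.939, 0.0], [0.939, -0.343, -0.0], [-0.0, 0.0, -1.0]]
contact_force: [-1.1, -0.8, 0.3]
gripper_width: 0.0332
t: 5.48
tool_pos: [0.65, 0.0256, 0.1162]
tcp_rot: [[0.343, 0.939, -0.0], [0.939, -0.343, -0.0], [-0.0, -0.0, -1.0]]
contact_force: [0.9, -0.5, 1.4]
gripper_width: 0.0006
```

View pics/sc3.png

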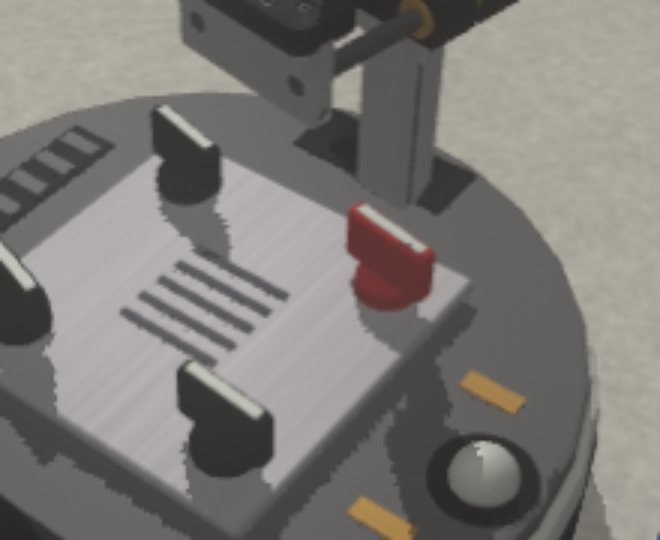

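```bash
python3 -m handwheel '[{"linear":[0,0,0],"angular":[0,0,0]},{"linear":[0,0,0],"angular":[0,0,0]},{"linear":[0,0,0],"angular":[0,0,0]},{"linear":[0,0,0.8],"angular":[0,0,0]},{"linear":[0,0,1.6],"angular":[0,0,0]},{"linear":[0,0,2.4],"angular":[0,0,0]},{"linear":[0,0,2.4],"angular":[0,0,0]},{"linear":[0,0,2.4],"angular":[0,0,0]}]' 0.35
python3 - <<'E'
from h import *
s=arm.get_state();P=np.array(s['tool_pos']);R=np.array(s['tcp_rot'])
for c in ("scene","side"):
    M,p,d=snap(c); zs=[]
    for v in range(180,320):
        for u in range(225,400):
            if d[v,u]>0:
                o,r=ray(M,(u,v));w=R.T@(o+r*d[v,u]-P)
                if abs(w[1])<.009 and .014<abs(w[0])<.026 : zs.append((w[2],u,v,w[0]))
    zs=np.array(zs);
    for sg in(-1,1):
        q=zs[(np.sign(zs[:,3])==sg)]; h=np.histogram(P[2]-q[:,0],bins=np.arange(.08,.2,.004)); print(c,sg,h[0])
    if c=="scene": cv2.imwrite("pics/sc4.png",cv2.resize(p[200:380,220:440,::-1],None,fx=3,fy=3))
E
```

```text
t: 6.52
tool_pos: [0.6501, 0.0256, 0.0922]
tcp_rot: [[0.343, 0.939, 0.0], [0.939, -0.343, -0.0], [-0.0, 0.0, -1.0]]
contact_force: [-0.0, 0.2, 0.5]
gripper_width: 0.0307
scene -1 [ 0  0 42 63 24  8  0  0  0  0  1  2  7  1  2  5  5  6  3  4  4  5  8  3
  3  8  7  9  3]
scene 1 [ 0  0  5  3  0  0  0  0  0  4 17 16 19 20 19 22 25 25 30 24 33 23 23 21
 21 20 15 19 18]
side -1 [ 0  0 33  7  0  0  0  0  1 15 16 15 25 15 17 20 23 21 21 22 22 31 22  5
  0  0  0  0  0]
side 1 [ 5  1 87 18  4  0  0  0  0  2  5  7  8  6  5  4  4  2  4  4  4  4  1  3
  4  4  8  3  1]
```

View pics/sc4.png

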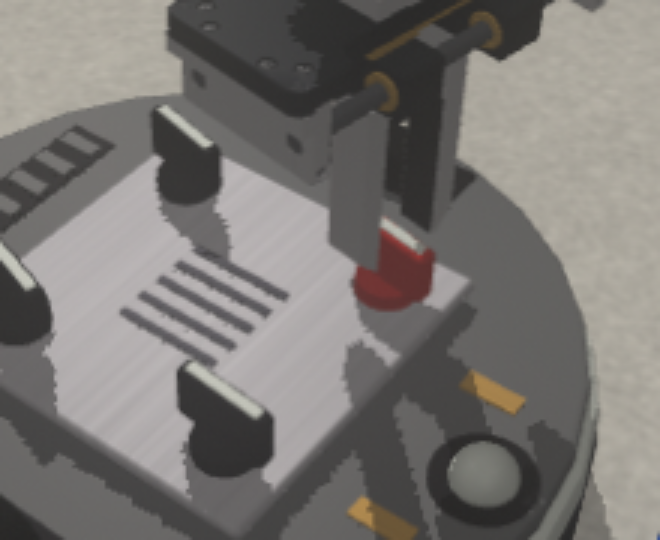

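```bash
python3 -m handwheel '[{"linear":[0,0,0.7],"angular":[0,0,0]},{"linear":[0,0,1.4],"angular":[0,0,0]},{"linear":[0,0,1.4],"angular":[0,0,0]},{"linear":[0,0,1.4],"angular":[0,0,0]}]' 0.35
python3 -m handwheel '[{"linear":[0,0,0],"angular":[0,0,0]},{"linear":[0,0,0],"angular":[0,0,0]},{"linear":[0,0,0],"angular":[0,0,0]},{"linear":[0,0,0],"angular":[0,0,0]}]' 1
python3 - <<'E'
from h import *
s=arm.get_state();P=np.array(s['tool_pos']);R=np.array(s['tcp_rot'])
M,p,d=snap("scene")
for u in [(325,250),(326,258),(315,255),(300,245),(285,232),(320,262)]:
    o,r=ray(M,u);w=o+r*d[u[1],u[0]];print(u,w.round(3),(R.T@(w-P)).round(3),p[u[1],u[0]])
E
```

```text
t: 7.12
tool_pos: [0.65, 0.0255, 0.0781]
tcp_rot: [[0.343, 0.939, -0.0], [0.939, -0.343, -0.0], [-0.0, -0.0, -1.0]]
contact_force: [0.0, 0.8, -0.2]
gripper_width: 0.0307
t: 7.62
tool_pos: [0.6496, 0.0249, 0.0781]
tcp_rot: [[0.343, 0.939, -0.001], [0.939, -0.343, -0.001], [-0.001, -0.0, -1.0]]
contact_force: [-2.8, -4.9, 0.6]
gripper_width: 0.01
(325, 250) [ 0.654 -0.063  0.233] [-0.082  0.035 -0.155] [89 87 86]
(326, 258) [ 0.655 -0.061  0.221] [-0.079  0.034 -0.143] [89 87 86]
(315, 255) [ 0.642 -0.06   0.219] [-0.082  0.021 -0.141] [89 87 86]
(300, 245) [ 0.62  -0.051  0.217] [-0.082 -0.002 -0.139] [93 91 90]
(285, 232) [ 0.602 -0.051  0.228] [-0.087 -0.019 -0.15 ] [94 92 91]
(320, 262) [ 0.648 -0.061  0.213] [-0.082  0.028 -0.135] [92 91 90]
```

```bash
python3 -m handwheel '[{"linear":[0,0,0],"angular":[0,0,0.15]},{"linear":[0,0,0],"angular":[0,0,0.3]},{"linear":[0,0,0.1],"angular":[0,0,0.45]},{"linear":[0,0,0.1],"angular":[0,0,0.6]},{"linear":[0,0,0.1],"angular":[0,0,0.75]},{"linear":[0,0,0.2],"angular":[0,0,0.9]},{"linear":[0,0,0.2],"angular":[0,0,1.05]},{"linear":[0,0,0.2],"angular":[0,0,1.2]},{"linear":[0,0,0.3],"angular":[0,0,1.3]},{"linear":[0,0,0.3],"angular":[0,0,1.3]}]'
python3 -m handwheel '[{"linear":[0,0,0],"angular":[0,0,0.04]},{"linear":[0,0,0],"angular":[0,0,0.07]},{"linear":[0,0,0],"angular":[0,0,0.07]}]'
python3 - <<'E'
from h import *
s=arm.get_state();print(s['ft_torque'],s['contact_force'],s['gripper_width'])
E
```

```text
t: 8.93
tool_pos: [0.6517, 0.0264, 0.0757]
tcp_rot: [[0.997, -0.08, 0.003], [-0.08, -0.997, -0.0], [0.003, -0.0, -1.0]]
contact_force: [4.2, 0.5, 3.9]
gripper_width: 0.0098
t: 9.3
tool_pos: [0.6519, 0.0261, 0.0759]
tcp_rot: [[0.989, -0.148, 0.003], [-0.148, -0.989, -0.0], [0.003, -0.0, -1.0]]
contact_force: [6.7, 0.0, 2.3]
gripper_width: 0.0104
[-0.43076349 -1.25336678  0.40235944] [6.74368215 0.02036423 2.31818446] 0.010416569519494986
```

```bash
python3 -m handwheel '[{"linear":[0,0,0],"angular":[0,0,-0.05]},{"linear":[0,0,0],"angular":[0,0,-0.05]},{"linear":[0,0,0],"angular":[0,0,-0.05]},{"linear":[0,0,-3],"angular":[0,0,-0.05]},{"linear":[0,0,-7],"angular":[0,0,-0.1]},{"linear":[-2.5,2.4,-8],"angular":[0,0,-0.27]},{"linear":[-5,4.8,-8],"angular":[0,0,-0.44]},{"linear":[-7.5,7.2,-8],"angular":[0,0,-0.61]},{"linear":[-10,9.6,-8],"angular":[0,0,-0.78]},{"linear":[-11.5,10.9,-8],"angular":[0,0,-0.95]}]' 0.35
python3 -m handwheel '[{"linear":[0,0,0],"angular":[0,0,-0.15]},{"linear":[0,0,0],"angular":[0,0,-0.295]},{"linear":[0,0,0],"angular":[0,0,-0.295]},{"linear":[0,0,0],"angular":[0,0,-0.295]}]'
python3 - <<'E'
from h import *
s=arm.get_state();P=np.array(s['tool_pos']);R=np.array(s['tcp_rot']);print(np.degrees(np.arctan2(R[1,0],R[0,0])))
M,p,d=snap("wrist");cv2.imwrite("pics/w3.png",p[:,:,::-1])
for n,q in dict(opp=(.5219,-.0644,.124),left=(.5412,.0448,.124),right=(.6305,-.0835,.124),red=(.6498,.0257,.121)).items():
    u=pix(M,q);print(n,u.round())
    for o in line(M,p,u,r=60,thr=190,z=q[2]):
        if o[3]<9 and o[0]>80: print([np.round(a,4) for a in o])
E
```

```text
t: 10.55
tool_pos: [0.5188, -0.066, 0.1553]
tcp_rot: [[0.693, 0.721, 0.0], [0.721, -0.693, 0.001], [0.001, -0.0, -1.0]]
contact_force: [1.0, -0.4, 0.1]
gripper_width: 0.0307
t: 11.05
tool_pos: [0.5201, -0.0651, 0.1552]
tcp_rot: [[0.461, 0.888, -0.0], [0.888, -0.461, -0.0], [-0.0, -0.0, -1.0]]
contact_force: [-0.6, -0.7, -0.6]
gripper_width: 0.0307
62.572181132429606
opp [329. 264.]
[np.int64(407), array([ 0.5236, -0.0636]), np.float64(35.3582), np.float64(4.4528), np.float32(152.6311), array([331.285 , 264.6093])]
left [502. 213.]
[np.int64(229), array([0.5081, 0.0407]), np.float64(41.8467), np.float64(2.8273), np.float32(79.9546), array([479.131 , 165.5808])]
[np.int64(445), array([0.542 , 0.0454]), np.float64(35.9234), np.float64(4.7688), np.float32(155.8088), array([503.3438, 212.8112])]
[np.int64(344), array([0.5458, 0.0057]), np.float64(31.2658), np.float64(6.2113), np.float32(156.7853), array([444.7674, 244.4157])]
right [376. 407.]
[np.int64(111), array([ 0.5798, -0.0843]), np.float64(20.8575), np.float64(4.4985), np.float32(62.644), array([339.3514, 348.6847])]
[np.int64(97), array([ 0.6421, -0.0861]), np.float64(14.3717), np.float64(3.8918), np.float32(164.2483), array([379.7732, 421.0103])]
red [531. 363.]
[np.int64(147), array([0.6534, 0.0368]), np.float64(14.9332), np.float64(5.283), np.float32(84.2983), array([548.2993, 360.3673])]
```

View pics/w3.png

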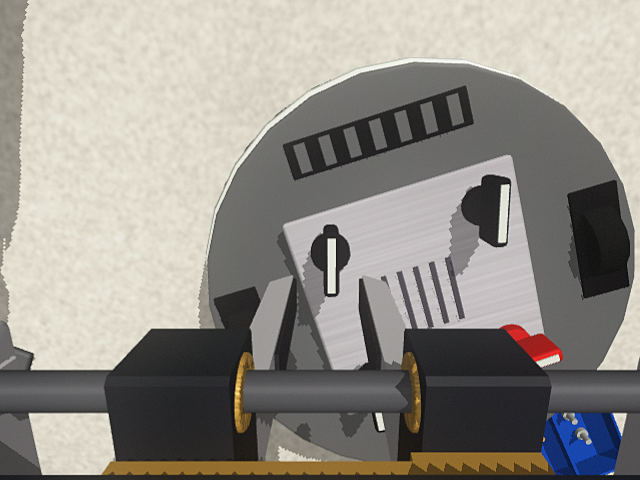

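```bash
python3 -m handwheel '[{"linear":[0.2,0.2,2],"angular":[0,0,0]},{"linear":[0.2,0.2,4],"angular":[0,0,0]},{"linear":[0.2,0.2,6],"angular":[0,0,0]},{"linear":[0.2,0.2,7.7],"angular":[0,0,0]},{"linear":[0.2,0.2,7.7],"angular":[0,0,0]},{"linear":[0.2,0.2,7.7],"angular":[0,0,0]}]' 0.35
python3 -m handwheel '[{"linear":[0,0,0],"angular":[0,0,0]},{"linear":[0,0,0],"angular":[0,0,0]},{"linear":[0,0,0],"angular":[0,0,0]},{"linear":[0,0,0],"angular":[0,0,0]}]' 1
```

```text
t: 11.85
tool_pos: [0.5232, -0.0644, 0.0787]
tcp_rot: [[0.458, 0.889, 0.0], [0.889, -0.458, -0.0], [0.0, 0.0, -1.0]]
contact_force: [-0.1, -0.3, 0.5]
gripper_width: 0.0303
t: 12.35
tool_pos: [0.5229, -0.0642, 0.0783]
tcp_rot: [[0.457, 0.889, 0.0], [0.889, -0.457, -0.0], [0.0, 0.0, -1.0]]
contact_force: [0.3, -0.9, 0.3]
gripper_width: 0.0102
```

```bash
python3 -m handwheel '[{"linear":[0,0,0],"angular":[0,0,0.15]},{"linear":[0,0,0],"angular":[0,0,0.3]},{"linear":[0,0,0.1],"angular":[0,0,0.45]},{"linear":[0,0,0.1],"angular":[0,0,0.6]},{"linear":[0,0,0.1],"angular":[0,0,0.75]},{"linear":[0,0,0.2],"angular":[0,0,0.9]},{"linear":[0,0,0.2],"angular":[0,0,1.05]},{"linear":[0,0,0.2],"angular":[0,0,1.17]},{"linear":[0,0,0.3],"angular":[0,0,1.25]},{"linear":[0,0,0.3],"angular":[0,0,1.25]}]'
python3 -m handwheel '[{"linear":[0,0,0],"angular":[0,0,0]},{"linear":[0,0,0],"angular":[0,0,0]}]'
python3 - <<'E'
from h import *
s=arm.get_state();print(s['ft_torque'])
P=s['tool_pos'];R=np.array(s['tcp_rot'])
print("to left cm",R.T@(np.array([.5415,.0451,P[2]])-P)*100)
E
```

```text
t: 13.6
tool_pos: [0.5234, -0.0638, 0.0753]
tcp_rot: [[0.988, -0.152, 0.001], [-0.152, -0.988, -0.0], [0.001, 0.0, -1.0]]
contact_force: [1.3, 2.7, 4.1]
gripper_width: 0.01
t: 13.85
tool_pos: [0.5234, -0.0638, 0.0754]
tcp_rot: [[0.988, -0.152, 0.001], [-0.152, -0.988, 0.001], [0.001, -0.001, -1.0]]
contact_force: [3.6, 5.3, 3.0]
gripper_width: 0.0103
[ 0.92222309 -0.9386472   0.41783528]
to left cm [ 1.39147687e-01 -1.10428248e+01  7.22173405e-03]
```

```bash
python3 -m handwheel '[{"linear":[0,0,0],"angular":[0,0,-0.05]},{"linear":[0,0,0],"angular":[0,0,-0.05]},{"linear":[0,0,0],"angular":[0,0,-0.05]},{"linear":[0,0,-3],"angular":[0,0,-0.05]},{"linear":[0,0,-7],"angular":[0,0,-0.1]},{"linear":[0,-3,-8],"angular":[0,0,-0.27]},{"linear":[0.1,-6,-8],"angular":[0,0,-0.44]},{"linear":[0.1,-9,-8],"angular":[0,0,-0.61]},{"linear":[0.1,-11,-8],"angular":[0,0,-0.78]},{"linear":[0.1,-11,-8],"angular":[0,0,-0.95]}]' 0.35
python3 -m handwheel '[{"linear":[0,0,0],"angular":[0,0,-0.17]},{"linear":[0,0,0],"angular":[0,0,-0.34]},{"linear":[0,0,0],"angular":[0,0,-0.35]},{"linear":[0,0,0],"angular":[0,0,-0.35]}]'
python3 - <<'E'
from h import *
s=arm.get_state();P=np.array(s['tool_pos']);R=np.array(s['tcp_rot']);print(np.degrees(np.arctan2(R[1,0],R[0,0])))
M,p,d=snap("wrist");cv2.imwrite("pics/w4.png",p[:,:,::-1])
for n,q in dict(opp=(.5219,-.0644,.121),left=(.5412,.0448,.122),right=(.6305,-.0835,.122),red=(.6498,.0257,.121)).items():
    u=pix(M,q);print(n,u.round())
    for o in line(M,p,u,r=60,thr=190,z=q[2]):
        if o[3]<9 and o[0]>80: print([np.round(a,4) for a in o],(R.T@np.r_[o[1]-P[:2],0]*100).round(2))
E
```

```text
t: 15.1
tool_pos: [0.5406, 0.046, 0.1549]
tcp_rot: [[0.694, 0.72, -0.0], [0.72, -0.694, -0.0], [-0.0, -0.0, -1.0]]
contact_force: [0.4, -1.0, 0.3]
gripper_width: 0.0307
t: 15.6
tool_pos: [0.5406, 0.0442, 0.1551]
tcp_rot: [[0.416, 0.909, -0.0], [0.909, -0.416, -0.0], [-0.0, -0.0, -1.0]]
contact_force: [-0.6, -0.1, 0.3]
gripper_width: 0.0308
65.4160384819905
opp [165. 302.]
[np.int64(377), array([ 0.5228, -0.0663]), np.float64(36.4632), np.float64(5.1439), np.float32(83.6708), array([163.5836, 303.6419])] [-10.79   2.97   0.  ]
left [328. 262.]
[np.int64(396), array([0.5417, 0.0442]), np.float64(35.5124), np.float64(4.4475), np.float32(155.5873), array([327.8182, 261.6818])] [ 0.04  0.1  -0.  ]
right [218. 439.]
red [367. 405.]
```

Opposite reads 83.7° (value ≈1.50, at the stop). Now the left nut.

```bash
python3 -m handwheel '[{"linear":[0,0.1,2],"angular":[0,0,0]},{"linear":[0,0.1,4],"angular":[0,0,0]},{"linear":[0,0.1,6],"angular":[0,0,0]},{"linear":[0,0.1,7.8],"angular":[0,0,0]},{"linear":[0,0.1,7.8],"angular":[0,0,0]},{"linear":[0,0.1,7.8],"angular":[0,0,0]}]' 0.35
python3 -m handwheel '[{"linear":[0,0,0],"angular":[0,0,0]},{"linear":[0,0,0],"angular":[0,0,0]},{"linear":[0,0,0],"angular":[0,0,0]},{"linear":[0,0,0],"angular":[0,0,0]}]' 1
python3 -m handwheel '[{"linear":[0,0,0],"angular":[0,0,0.15]},{"linear":[0,0,0],"angular":[0,0,0.3]},{"linear":[0,0,0],"angular":[0,0,0.45]},{"linear":[0,0,0],"angular":[0,0,0.6]},{"linear":[0,0,0],"angular":[0,0,0.75]},{"linear":[0,0,0.1],"angular":[0,0,0.9]},{"linear":[0,0,0.1],"angular":[0,0,1.05]},{"linear":[0,0,0.1],"angular":[0,0,1.2]},{"linear":[0,0,0.1],"angular":[0,0,1.3]},{"linear":[0,0,0.1],"angular":[0,0,1.3]}]'
python3 -m handwheel '[{"linear":[0,0,0],"angular":[0,0,0]},{"linear":[0,0,0],"angular":[0,0,0]}]'
python3 - <<'E'
from h import *
s=arm.get_state();print(s['ft_torque'])
P=s['tool_pos'];R=np.array(s['tcp_rot'])
print("to right cm",R.T@(np.array([.6306,-.0838,P[2]])-P)*100)
E
```

```text
t: 16.4
tool_pos: [0.542, 0.0438, 0.0777]
tcp_rot: [[0.413, 0.911, 0.0], [0.911, -0.413, -0.0], [0.0, 0.0, -1.0]]
contact_force: [0.5, -0.5, 0.9]
gripper_width: 0.0306
t: 16.9
tool_pos: [0.5418, 0.044, 0.0774]
tcp_rot: [[0.412, 0.911, 0.0], [0.911, -0.412, 0.0], [0.0, 0.0, -1.0]]
contact_force: [1.0, 0.2, 2.1]
gripper_width: 0.0099
t: 18.15
tool_pos: [0.5427, 0.0446, 0.0763]
tcp_rot: [[0.988, -0.154, 0.002], [-0.154, -0.988, -0.0], [0.002, 0.0, -1.0]]
contact_force: [5.3, 3.4, -1.7]
gripper_width: 0.0101
t: 18.4
tool_pos: [0.5426, 0.0446, 0.0764]
tcp_rot: [[0.988, -0.152, 0.002], [-0.152, -0.988, 0.0], [0.002, -0.0, -1.0]]
contact_force: [5.0, 3.1, -0.8]
gripper_width: 0.0098
[ 0.40459679 -1.31558972  0.43006274]
to right cm [10.64802956 11.34848857  0.01235252]
```

```bash
python3 -m handwheel '[{"linear":[0,0,0],"angular":[0,0,-0.05]},{"linear":[0,0,0],"angular":[0,0,-0.05]},{"linear":[0,0,0],"angular":[0,0,-0.05]},{"linear":[0,0,-3],"angular":[0,0,-0.05]},{"linear":[0,0,-7],"angular":[0,0,-0.1]},{"linear":[2.5,2.7,-8],"angular":[0,0,-0.27]},{"linear":[5,5.3,-8],"angular":[0,0,-0.44]},{"linear":[7.5,8,-8],"angular":[0,0,-0.61]},{"linear":[9.5,10,-8],"angular":[0,0,-0.78]},{"linear":[10.6,11.3,-8],"angular":[0,0,-0.95]}]' 0.35
python3 -m handwheel '[{"linear":[0,0,0],"angular":[0,0,-0.17]},{"linear":[0,0,0],"angular":[0,0,-0.34]},{"linear":[0,0,0],"angular":[0,0,-0.51]},{"linear":[0,0,0],"angular":[0,0,-0.51]},{"linear":[0,0,0],"angular":[0,0,-0.51]}]'
python3 - <<'E'
from h import *
s=arm.get_state();P=np.array(s['tool_pos']);R=np.array(s['tcp_rot']);print(np.degrees(np.arctan2(R[1,0],R[0,0])))
M,p,d=snap("wrist");cv2.imwrite("pics/w5.png",p[:,:,::-1])
for n,q in dict(opp=(.5219,-.0644,.121),left=(.5412,.0448,.122),right=(.6305,-.0835,.122),red=(.6498,.0257,.121)).items():
    u=pix(M,q);print(n,u.round())
    for o in line(M,p,u,r=60,thr=190,z=q[2]):
        if o[3]<9 and o[0]>80: print([np.round(a,4) for a in o],(R.T@np.r_[o[1]-P[:2],0]*100).round(2))
E
```

```text
t: 19.65
tool_pos: [0.6294, -0.0856, 0.1561]
tcp_rot: [[0.697, 0.717, -0.0], [0.717, -0.697, -0.0], [-0.0, 0.0, -1.0]]
contact_force: [0.1, 0.6, -0.4]
gripper_width: 0.0306
t: 20.27
tool_pos: [0.6289, -0.0841, 0.1561]
tcp_rot: [[0.266, 0.964, -0.0], [0.964, -0.266, -0.0], [-0.0, -0.0, -1.0]]
contact_force: [0.0, -0.5, -0.6]
gripper_width: 0.0303
74.56886586068767
opp [310.  80.]
[np.int64(585), array([ 0.5212, -0.0639]), np.float64(36.2545), np.float64(4.9483), np.float32(83.7288), array([310.359 ,  78.4017])] [ -0.92 -10.92   0.  ]
left [505.  60.]
[np.int64(594), array([0.5405, 0.045 ]), np.float64(35.409), np.float64(4.8718), np.float32(83.463), array([505.1902,  58.4764])] [ 10.09 -11.95   0.  ]
right [328. 263.]
[np.int64(385), array([ 0.6304, -0.0827]), np.float64(36.2939), np.float64(3.9219), np.float32(164.6311), array([329., 262.])] [ 0.18  0.1  -0.  ]
red [501. 247.]
[np.int64(416), array([0.6513, 0.0266]), np.float64(35.8267), np.float64(5.0019), np.float32(84.6678), array([502.8293, 248.7909])] [11.27 -0.79 -0.  ]
[np.int64(331), array([0.6592, 0.0235]), np.float64(21.9873), np.float64(7.7317), np.float32(83.2506), array([502.2538, 261.1541])] [11.18  0.05 -0.  ]
[np.int64(105), array([0.6974, 0.0554]), np.float64(11.7197), np.float64(6.7659), np.float32(126.5096), array([555.6667, 301.6667])] [15.27  2.89 -0.  ]
```

Red, opposite and left are at about 84°, their stops. Now the right nut.

```bash
python3 -m handwheel '[{"linear":[0.1,0.1,2],"angular":[0,0,0]},{"linear":[0.1,0.1,4],"angular":[0,0,0]},{"linear":[0.1,0.1,6],"angular":[0,0,0]},{"linear":[0.1,0.1,7.8],"angular":[0,0,0]},{"linear":[0.1,0.1,7.8],"angular":[0,0,0]},{"linear":[0.1,0.1,7.8],"angular":[0,0,0]}]' 0.35
python3 -m handwheel '[{"linear":[0,0,0],"angular":[0,0,0]},{"linear":[0,0,0],"angular":[0,0,0]},{"linear":[0,0,0],"angular":[0,0,0]},{"linear":[0,0,0],"angular":[0,0,0]}]' 1
python3 -m handwheel '[{"linear":[0,0,0],"angular":[0,0,0.16]},{"linear":[0,0,0],"angular":[0,0,0.32]},{"linear":[0,0,0],"angular":[0,0,0.48]},{"linear":[0,0,0],"angular":[0,0,0.64]},{"linear":[0,0,0],"angular":[0,0,0.8]},{"linear":[0,0,0.1],"angular":[0,0,0.96]},{"linear":[0,0,0.1],"angular":[0,0,1.12]},{"linear":[0,0,0.1],"angular":[0,0,1.28]},{"linear":[0,0,0.1],"angular":[0,0,1.4]},{"linear":[0,0,0.1],"angular":[0,0,1.46]}]'
python3 -m handwheel '[{"linear":[0,0,0],"angular":[0,0,0]},{"linear":[0,0,0],"angular":[0,0,0]}]'
python3 - <<'E'
from h import *
print(arm.get_state()['ft_torque'])
E
python3 -m handwheel '[{"linear":[0,0,0],"angular":[0,0,-0.05]},{"linear":[0,0,0],"angular":[0,0,-0.05]},{"linear":[0,0,0],"angular":[0,0,-0.05]},{"linear":[0,0,-3],"angular":[0,0,-0.05]},{"linear":[0,0,-7],"angular":[0,0,-0.05]},{"linear":[-3,-3,-12],"angular":[0,0,-0.05]},{"linear":[-5,-3,-16],"angular":[0,0,-0.05]},{"linear":[-6,-3,-18],"angular":[0,0,-0.05]},{"linear":[-6,-3,-18],"angular":[0,0,-0.05]},{"linear":[-6,-3,-18],"angular":[0,0,-0.05]}]' 0.35
python3 - <<'E'
from h import *
M,p,d=snap("wrist");cv2.imwrite("pics/w6.png",p[:,:,::-1])
for n,q in dict(opp=(.5219,-.0644,.122),left=(.5412,.0448,.122),right=(.6305,-.0835,.122),red=(.6498,.0257,.122)).items():
    u=pix(M,q);print(n,u.round())
    for o in line(M,p,u,r=40,thr=190,z=q[2]):
        if o[3]<9 and o[0]>80: print([np.round(a,4) for a in o])
E
```

```text
t: 21.08
tool_pos: [0.6305, -0.0836, 0.0785]
tcp_rot: [[0.262, 0.965, 0.0], [0.965, -0.262, -0.0], [-0.0, 0.0, -1.0]]
contact_force: [0.1, -0.5, 0.7]
gripper_width: 0.0305
t: 21.58
tool_pos: [0.6304, -0.0836, 0.0784]
tcp_rot: [[0.262, 0.965, 0.0], [0.965, -0.262, -0.0], [-0.0, 0.0, -1.0]]
contact_force: [1.3, -1.9, 0.5]
gripper_width: 0.0096
t: 22.82
tool_pos: [0.6308, -0.0835, 0.0772]
tcp_rot: [[0.988, -0.156, 0.001], [-0.156, -0.988, -0.001], [0.001, 0.001, -1.0]]
contact_force: [2.8, -2.9, -2.6]
gripper_width: 0.0094
t: 23.08
tool_pos: [0.6305, -0.0835, 0.0773]
tcp_rot: [[0.988, -0.152, 0.001], [-0.152, -0.988, -0.001], [0.001, 0.0, -1.0]]
contact_force: [3.3, -3.2, -2.4]
gripper_width: 0.0097
[-1.079113   -0.91927543  0.33987681]
t: 24.32
tool_pos: [0.5755, -0.044, 0.2564]
tcp_rot: [[0.995, -0.104, -0.001], [-0.104, -0.995, 0.0], [-0.001, -0.0, -1.0]]
contact_force: [0.4, -0.0, 0.3]
gripper_width: 0.0306
opp [273. 254.]
[np.int64(199), array([ 0.5216, -0.0647]), np.float64(35.9739), np.float64(4.5398), np.float32(82.164), array([272.4673, 254.1206])]
left [278. 127.]
[np.int64(256), array([0.5409, 0.0452]), np.float64(35.2482), np.float64(4.6635), np.float32(83.7911), array([277.1523, 126.3555])]
right [394. 262.]
[np.int64(195), array([ 0.6304, -0.084 ]), np.float64(35.3632), np.float64(4.6579), np.float32(83.7576), array([393.6359, 262.1897])]
red [409. 137.]
[np.int64(252), array([0.6509, 0.0254]), np.float64(34.8707), np.float64(4.7745), np.float32(84.0638), array([410.2302, 136.4762])]
```

View pics/w6.png

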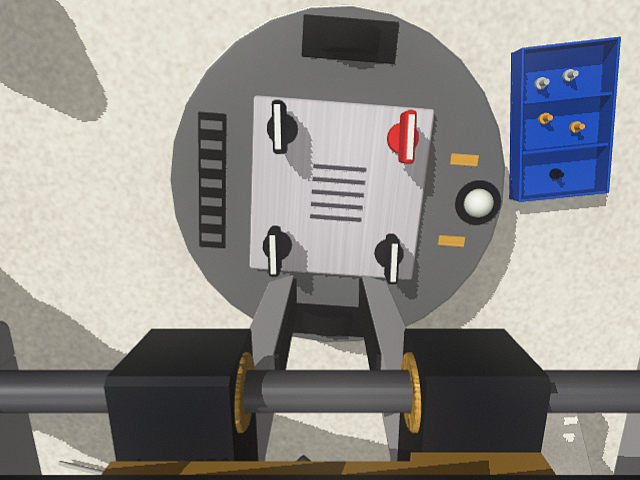

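```bash
python3 -c "
from bench import arm
s=arm.get_state();print(s['t'],s['contact_force']);print(arm.job_done())"
```

```text
24.375 [ 0.49303253  0.11983619 -0.37208325]
the job is handed in; nothing more can be done
None
```

I tightened the four wing nuts to their stops in cross order: red, then the opposite black one, then left, then right. The job was handed in at about 24.4 s of the 67 s allowed.

**Stop reached:** each nut came up against its stop with a torque of 0.34–0.43 N m, well above the 0.06 N m turning resistance. In the last wrist picture the wings lie at 82–84°, where the stop should be 84°. The lowest reading, 82.2°, was the opposite nut, which read 83.7° in two earlier close views.

**Clear of the robot:** at hand-in the gripper was well above the cover and the contact force was only sensor noise. The highest contact force I read at the end of a move was about 7 N.

**One disagreement with the description:** the real fingertips sit about 39 mm higher than the stated tool data implies. My first close on the red nut, at t = 5.5 s, therefore shut in empty air above it, touching nothing. I measured the true tip height from the depth pictures and used that for all four grasps.

I did not measure separately that the cover sits level.

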